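# Screw the clamping cap onto the gauging fixture

### The arm

A 7-joint arm with a two-finger parallel gripper is mounted at the origin on the work surface. World frame = base frame: x ahead of the robot, y to its left, z up, the work surface at z = 0. Lengths are in m, angles in degrees, forces in N, time in s.
With the tool pointing down it reaches from about 0.425 to 0.875 m from the base axis. Payload 4.7 kg.
Tool frame: the origin (TCP) lies at the very end of the fingers, on their centre line; the grasp point (between the pads) lies env.tcp_to_grasp behind it (env.tcp_to_grasp is the distance from the TCP to the grasp point, in m); z points along the fingers, x is the direction in which the jaws open and shut, and the axes are right-handed (so a half turn about z gives the same grasp; the last joint's range is limited). The gripper opens to 87 mm and grips with 3 to 60 N. Pads are 19 mm wide; open, the fingers measure 117 mm over their backs; the gripper's body (75 mm by 190 mm) begins 51 mm behind the grasp point.
Start: joints at [-66.457, 18.392, -4.016, 83.108, 1.295, 78.541, -3.26], TCP at [0.251, 0.6, 0.223] pointing down, gripper open.
Joint ranges: [-163.93, 163.93], [-17.29, 119.83], [-79.2, 71.16], [3.27, 140.29], [-89.18, 269.18], [5.43, 117.66], [-154.24, 154.24]. Speed limits (degrees/s): [147.25, 147.25, 180, 180, 180, 180, 180].

### API

Orientations are given as [roll, pitch, yaw] about the fixed x, y, z axes, in that order (R = Rz(yaw) Ry(pitch) Rx(roll)).
In Python, from cell import env gives the robot as it stands. The module is installed in compiled form; this text tells all that it offers.
- The arm moves only by the tool send_rows, never from a script. Its argument "steps" is a list of rows, each a list of 3 entries, a list of its own where there are three numbers: the shift along the tool's x, y, z in m, then the turn, a rotation vector about the tool's x, y, z in rad, then the finger opening in m, from 0 to 0.087. A call has exactly 5 rows; each row is the pose to reach, as a shift and turn from the pose commanded when the call began, along the tool's axes at that moment; what a row does not reach only later rows make up. A row lasts 1/12 s, in which the tool goes at most 41.7 mm and 7.16 degrees, less where a joint would pass 70% of its speed; a pose out of reach is approached as far as the arm can. A call with a gripper value outside its range is refused whole. The fingers move at their own pace and stop on an object; "grip_force" is the grip in N (left out, the last holds). Time passes only in rows, so rows that repeat a pose let the fingers close, or fill a call up. It gives the time, the measured TCP pose, the force and the opening at its end, in the units of the state.
- env.get_obs(): the state, without advancing time (a new reading comes with each control period).
- env.read_camera(name): name is "side" or "top" or "wrist"; returns a dict with "pixels" (384x512x3 uint8, red, green, blue), "fx", "fy", "cx", "cy" (pixels), "k1" (the pictures are not rectified: a ray, as slopes to the right and down, at radius r is drawn at 1 + k1 r^2 times it, then the intrinsics apply), "position" and "rotation" of the camera in the world. Camera axes: x right, y up, looking along -z (the intrinsics and any distortion apply to the point x, -y, -z); pixel columns grow to the right and rows downward; lengths in m; the calibration is good to about 2 mm. A picture is of the moment at which its call begins. There is no depth.
- env.sign_off(): hands the job in, once; it reports no verdict.
The state is a dict: "time_s": time; "qpos": joint angles; "joint_velocities": joint speeds; "effort": joint torques, N m; "tool_pos": TCP position; "tool_rot": TCP orientation; "force": force on the tool from outside, world axes, zero at the start; "wrist_torque": the same for the moment, N m; "grip_width": finger opening in m.
Only numpy, scipy, OpenCV 4.12 (cv2) and the standard library are available. Lean on these libraries where they do the work, as an engineer would, in place of code of your own. Each camera call takes 0.05 s, during which the arm holds its last target.

### The job

Pick up the dark clamping cap by its cross bar and set it upright on the arbor of the gauging fixture, then, pressing only lightly, turn it backward (anticlockwise from above) until you feel the thread drop into its start, and screw it forward (clockwise) until it is fully home against its stop. Work by feel and never force it: heavy pressing, or turning hard against a stop or crossed thread, damages the fine arbor. Leave the cap home on the arbor, let go of it, and leave the other things on the bench where they are.

Things in the scene. Friction and masses are not known exactly. Their poses are not given: they have to be found in the camera images.
- cap_center (a point): Clamping cap, dark steel, 0.2 kg, loose, mouth down on the bench: round skirt 62 mm wide, 32 mm high, with an upright cross bar on top 56 mm long (cap's x axis), 14 mm thick (y), 40 mm high; 72 mm overall. This point: on its axis, 36 mm above the skirt's lower rim. z is up. The bar reaches from 4 mm below to 36 mm above this point: grip its 14 mm thickness from above.
- cap_rim (a point): Centre of the lower rim of the cap's skirt, 36 mm below cap_center, same axes. Inside the rim are four lugs, 90 degrees apart, on the cap's x and y axes: each reaches inward to 20 mm from the axis, is 5.2 mm wide and 4 mm high, its underside level with the rim. The bore is 54 mm wide and 26 mm deep.
- seat (a point): On the upright axis of the arbor of the gauging fixture (dark block 90 mm square on a 120 mm square base), 90 mm above the bench: height of the cap's rim when fully home. Yaw is the block's and says NOTHING of the thread: the arbor is indexed at an unknown angle. It is sprung: sinks from about 3 N, then 1 mm per 4 N, 6 mm at most; twists 1 degree per 0.035 N m. An 86 mm ring lies round its foot.
- nose (a point): Tip of the arbor's conical nose, 23 mm above seat, on the axis: 25 mm wide at the tip, widening in 11.5 mm to the 36 mm core, it guides the cap's lugs onto the axis (2 mm play all round; feel the side force). Force between cap and fixture (pressing plus turning force at the lugs, 22 mm from the axis) must stay under 40 N; 5 N of pressing and 0.3 N m of turning are plenty.
- crest (a point): On the axis, 11.8 mm above seat: high end of the four equal right-hand thread ledges (one per 90 degrees, 50 mm outer width). A cap set on them rests with its rim 8.8 mm (low ends) to 11.8 mm (high ends) above seat. Turned anticlockwise from above its lugs climb to the high ends, then can fall 8.8 mm into the starts. Turned clockwise on top, they jam on a stop at the low ends.
- start (a point): On the axis, 3 mm above seat: height of the rim when the lugs lie in the thread starts (about 10 degrees of play, then a stop anticlockwise). Under 90 degrees back is needed. A cap set just on top of a stop, at 11.8 mm, first steps down 3 mm: not the start, go on. Turning clockwise from the start leads the lugs under the ledges: the cap sinks 3 mm and meets its stop after 55 to 70 degrees.
- dial_gauge: bystander: dial gauge lying on its back, 60 mm wide and 20 mm high, origin under its centre; leave it alone
- plug_gauge: bystander: steel plug gauge standing upright, 24 mm wide and 100 mm high, origin under its centre; leave it alone
- ring_gauge: bystander: steel ring gauge lying flat, 56 mm wide and 18 mm high, origin under its centre; leave it alone
- thumb_nut: bystander: small round dark thumb nut, 32 mm wide and 24 mm high, origin under its centre; leave it alone
- forged_rod: bystander: small forged connecting rod lying flat, 124 mm long and 16 mm high, origin under its middle; leave it alone
- driver: bystander: screwdriver lying on the bench; leave it alone

How it is judged:
By the outcome, as a careful person would: the job done as asked, in the order asked, and still so for the second after the job is handed in, with the robot touching nothing.
It also fails if it takes over 67 s, if anything falls off the work surface, if the arm or the gripper's body presses on something with over 40 N, if the wrist force passes 120 N, or if a joint passes its speed limit or range.

## Working session

There is one attempt and no reset: what is moved stays moved. The work goes in short steps, Python scripts to look and compute and a tool call to move; the robot and the scene stay as the last step left them, time stands still between calls to the robot, and variables do not carry over. Pictures are saved under pics/ and viewed, and the job is handed in when it is done.

Besides the shell and the picture viewer there is one more tool, called after "Call:" as name(argument=value, ...) on one line, values as JSON. send_rows: Moves the arm, as the interface text tells. Its arguments: {"type":"object","properties":{"steps":{"type":"array"},"grip_force":{"type":"number"}},"required":["steps"]}

```bash
mkdir -p pics; ls
python3 - <<'E'
from cell import env
import cv2
print(env.get_obs(), env.tcp_to_grasp)
for n in ["side","top","wrist"]:
    c=env.read_camera(n); cv2.imwrite(f"pics/{n}0.png",c["pixels"][:,:,::-1])
    print(n,{k:v for k,v in c.items() if k!="pixels"})
E
```

```text
pics
{'time_s': 0.0, 'qpos': array([-66.45638145,  18.44056887,  -4.01702855,  83.17335377,
         1.29367797,  78.54052328,  -3.26053289]), 'joint_velocities': array([-0.00087864,  0.00328016,  0.12244084,  0.06882985,  0.00047855,
       -0.00328203, -0.04131666]), 'effort': array([-2.05126685e-05, -4.91289961e+01, -4.03777175e-01, -3.12537432e+01,
       -6.38970709e-02,  4.34494636e-02,  1.78511141e-04]), 'tool_pos': array([0.25102763, 0.59898341, 0.22145816]), 'tool_rot': array([1.79996120e+02, 1.09272059e-01, 6.72667171e+01]), 'force': array([-0.25046862, -1.36243118, -0.52970266]), 'wrist_torque': array([ 0.01246914, -0.00320065, -0.08229007]), 'grip_width': 0.08703547745606288} 0.0187
side {'fx': 446.68624096922946, 'fy': 446.68624096922946, 'cx': 254.86789461176426, 'cy': 185.5809512462637, 'k1': -0.09379565185699949, 'position': array([ 0.07044303, -0.56734102,  0.88818837]), 'rotation': array([ 42.22599554,   0.85462502, -39.38746362])}
top {'fx': 454.2796033301786, 'fy': 454.2796033301786, 'cx': 250.17708980148885, 'cy': 191.39856617800794, 'k1': -0.1439258484404403, 'position': array([0.28898171, 0.02177792, 1.37996655]), 'rotation': array([ 10.72195944,   0.10006022, -91.57315598])}
wrist {'fx': 333.18067814911257, 'fy': 333.18067814911257, 'cx': 257.30714337762794, 'cy': 193.74414042088415, 'k1': -0.08995489606458908, 'position': array([0.17979642, 0.62836381, 0.38418292]), 'rotation': array([-16.21547255,   0.14039387,  67.25271266])}
```

View pics/side0.png

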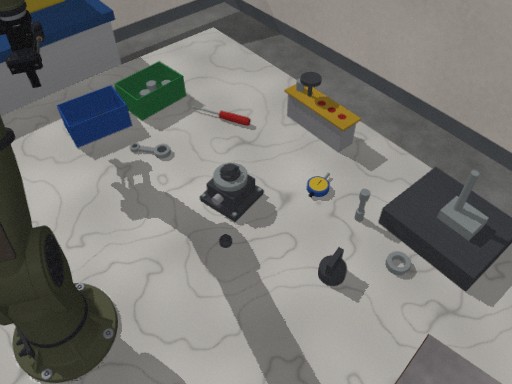

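View pics/top0.png

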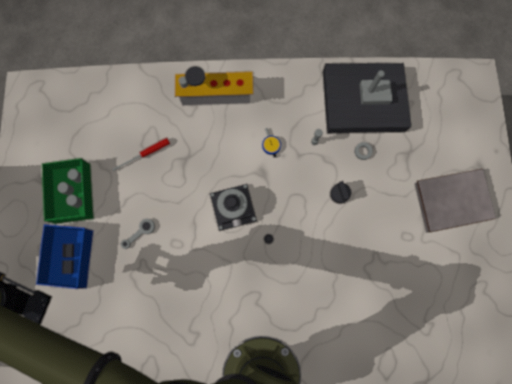

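View pics/wrist0.png

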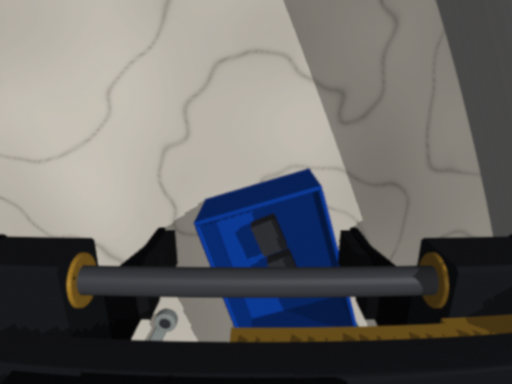

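The side view shows the cap at about (332,268) and the arbor at about (231,172). In the top view they are at about (341,192) and (234,205). I'll zoom in on both.

```bash
cat > h.py <<'E'
import numpy as np, cv2
from scipy.spatial.transform import Rotation as R
def Rm(c): return R.from_euler('xyz',c["rotation"],degrees=True).as_matrix()
def ray(c,u,v):
    K=np.array([[c["fx"],0,c["cx"]],[0,c["fy"],c["cy"]],[0,0,1]])
    # drawn = s*(1+k1 r^2), r undistorted radius
    p=cv2.undistortPointsIter(np.array([[[u,v]]],float),K,np.array([c["k1"],0,0,0,0.]),None,None,(3,100,1e-12))[0,0]
    d=Rm(c)@np.array([p[0],-p[1],-1]); return np.array(c["position"]),d/np.linalg.norm(d)
def onz(c,u,v,z):
    o,d=ray(c,u,v); return o+d*(z-o[2])/d[2]
def proj(c,P):
    q=Rm(c).T@(np.array(P)-c["position"]); x,y=q[0]/-q[2],-q[1]/-q[2]; s=1+c["k1"]*(x*x+y*y)
    return c["fx"]*x*s+c["cx"],c["fy"]*y*s+c["cy"]
def tri(l):
    A=np.zeros((3,3));b=np.zeros(3)
    for o,d in l:
        M=np.eye(3)-np.outer(d,d);A+=M;b+=M@o
    return np.linalg.solve(A,b)
E
python3 - <<'E'
import cv2,numpy as np
s=cv2.imread('pics/side0.png');t=cv2.imread('pics/top0.png')
f=lambda i,x,y,w:cv2.resize(i[y:y+w,x:x+w],(390,390),interpolation=cv2.INTER_CUBIC)
g=lambda a:np.uint8(np.clip(255*(a/255.)**.5,0,255))
a=np.hstack([f(s,300,235,65),f(t,315,165,52)]); cv2.imwrite('pics/z1.png',g(a))
a=np.hstack([f(s,195,150,75),f(t,202,172,65)]); cv2.imwrite('pics/z2.png',g(a))
E
```

```text
(no output)
```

View pics/z1.png

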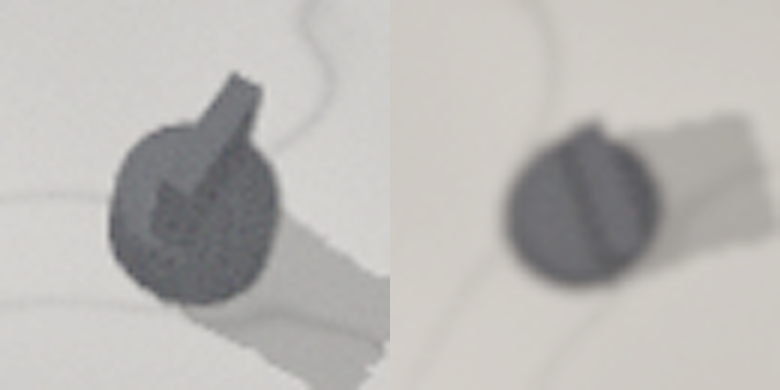

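View pics/z2.png

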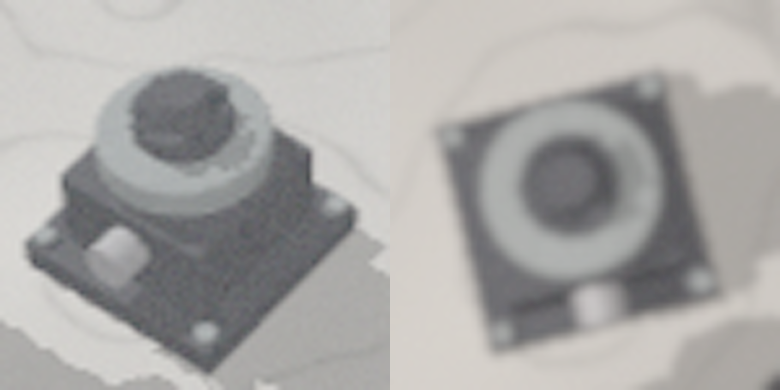

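Run:
```python
from h import *
from cell import env
s=env.read_camera("side");t=env.read_camera("top")
S=lambda u,v,z:onz(s,300+u/6-.4,235+v/6-.4,z)
for p in [(234,72),(262,88),(165,180),(190,200)]: print('bar',S(*p,.072).round(4))
# skirt top view: circle mean
def seg(img,x,y,w,th):
    g=img[y:y+w,x:x+w].max(2); m=(g<th).astype(np.uint8)
    n,l,st,c=cv2.connectedComponentsWithStats(m); i=1+st[1:,4].argmax(); return c[i]+[x,y],st[i]
print(seg(s["pixels"],300,235,65,90),seg(t["pixels"],315,165,52,90))
T=lambda u,v,z:onz(t,315+(u-390)/7.5-.4,165+v/7.5-.4,z)
print('skirt c top',T(584,212,.02))
# skirt bottom extremes in side
# arbor/ring: top view ring centre z~.09 ; base corner screws
F=lambda u,v,z:onz(t,202+(u-390)/6-.4,172+v/6-.4,z)
print('ring',F(572,189,.08),'base', [F(*p,.02).round(4) for p in [(438,130),(660,72),(720,292),(492,352)]], 'tip',F(567,186,.113))
a=ray(t,202+(567-390)/6-.4,172+186/6-.4)
for p in [(180,95)]:
    print(onz(s,195+p[0]/5.2-.4,150+p[1]/5.2-.4,.113), tri([a,ray(s,195+p[0]/5.2-.4,150+p[1]/5.2-.4)]))
```

```text
bar [ 0.5569 -0.2458  0.072 ]
bar [ 0.5596 -0.2573  0.072 ]
bar [ 0.5045 -0.262   0.072 ]
bar [ 0.5053 -0.2736  0.072 ]
(array([332.55786736, 268.91027308]), array([ 18,  12,  29,  39, 769], dtype=int32)) (array([340.69364162, 192.62716763]), array([ 15,  17,  22,  21, 346], dtype=int32))
skirt c top [ 0.53420554 -0.25911013  0.02      ]
ring [0.50205085 0.07111455 0.08      ] base [array([0.5441, 0.1409, 0.02  ]), array([0.571 , 0.0273, 0.02  ]), array([4.574e-01, 2.000e-04, 2.000e-02]), array([0.4303, 0.1152, 0.02  ])] tip [0.49813806 0.07218893 0.113     ]
[0.49720508 0.06912632 0.113     ] [0.49897762 0.07222345 0.10933192]
```

```bash
cat > g.py <<'E'
import sys,numpy as np
from scipy.spatial.transform import Rotation as R
from cell import env
# usage: g.py x y z yaw
o=env.get_obs(); p=o["tool_pos"]; q=R.from_euler('xyz',o["tool_rot"],degrees=True)
print("t",round(o["time_s"],2),p.round(4),o["tool_rot"].round(2),"F",o["force"].round(2),"T",o["wrist_torque"].round(3),"w",round(o["grip_width"],4),"q",o["qpos"].round(0))
a=[float(v) for v in sys.argv[1:]]
if len(a)==4:
    g=R.from_euler('xyz',[180,0,a[3]],degrees=True)
    print("shift",q.inv().apply(np.array(a[:3])-p).round(4),"turn",(q.inv()*g).as_rotvec().round(4))
E
python3 g.py .40 .44 .24 32; python3 g.py .5 .3 .24 2
```

```text
t 0.25 [0.2512 0.5993 0.2221] [1.800e+02 5.000e-02 6.726e+01] F [-0.57  0.27 -0.7 ] T [ 0.047  0.022 -0.035] w 0.0869 q [-66.  18.  -4.  83.   1.  79.  -3.]
shift [-0.0894  0.1988 -0.0179] turn [3.000e-04 8.000e-04 6.155e-01]
t 0.25 [0.2512 0.5993 0.2221] [1.800e+02 5.000e-02 6.726e+01] F [-0.57  0.27 -0.7 ] T [ 0.047  0.022 -0.035] w 0.0869 q [-66.  18.  -4.  83.   1.  79.  -3.]
shift [-0.1799  0.3452 -0.0178] turn [5.0000e-04 7.0000e-04 1.1391e+00]
```

Call:
send_rows(steps=[[[-0.016,0.036,-0.004],[0,0,0.12],0.087],[[-0.033,0.073,-0.008],[0,0,0.24],0.087],[[-0.05,0.11,-0.012],[0,0,0.36],0.087],[[-0.067,0.147,-0.015],[0,0,0.48],0.087],[[-0.084,0.184,-0.018],[0,0,0.6],0.087]])

```text
time_s: 0.67
tool_pos: [0.3895, 0.4494, 0.2409]
tool_rot: [-180.0, -0.0, 32.6]
force: [0.7, 0.4, 0.3]
grip_width: 0.0872
```

```bash
python3 g.py .48 .25 .24 -2
```

```text
t 0.67 [0.3895 0.4494 0.2409] [-1.7999e+02 -2.0000e-02  3.2570e+01] F [0.66 0.37 0.32] T [-0.007 -0.062  0.017] w 0.0872 q [-57.  11.   6.  90.  -1.  79. -18.]
shift [-0.031   0.2167  0.0008] turn [-3.000e-04 -3.000e-04  6.033e-01]
```

Call:
send_rows(steps=[[[-0.006,0.039,0],[0,0,0.12],0.087],[[-0.012,0.078,0],[0,0,0.24],0.087],[[-0.018,0.117,0],[0,0,0.36],0.087],[[-0.024,0.156,0],[0,0,0.48],0.087],[[-0.03,0.195,0],[0,0,0.6],0.087]])

```text
time_s: 1.08
tool_pos: [0.4696, 0.269, 0.2407]
tool_rot: [-180.0, -0.0, -1.8]
force: [0.8, 1.1, -0.4]
grip_width: 0.087
```

```bash
python3 g.py .50 .07 .24 -36
```

```text
t 1.08 [0.4696 0.269  0.2407] [-1.7997e+02 -1.0000e-02 -1.8200e+00] F [ 0.79  1.11 -0.39] T [-0.074  0.06  -0.013] w 0.087 q [-47.   4.  16.  98.  -1.  78. -33.]
shift [0.0367 0.1979 0.0006] turn [-5.000e-04 -1.000e-04  5.965e-01]
```

Call:
send_rows(steps=[[[0.007,0.039,0],[0,0,0.12],0.087],[[0.014,0.078,0],[0,0,0.24],0.087],[[0.021,0.117,0],[0,0,0.36],0.087],[[0.028,0.156,0],[0,0,0.48],0.087],[[0.035,0.195,0],[0,0,0.6],0.087]])

```text
time_s: 1.5
tool_pos: [0.499, 0.0731, 0.2407]
tool_rot: [-180.0, 0.0, -36.2]
force: [0.8, -0.1, 0.5]
grip_width: 0.0869
```

```bash
python3 g.py .52 -.12 .24 -70
python3 - <<'E'
from cell import env
import cv2,pickle
c=env.read_camera("wrist"); cv2.imwrite("pics/w1.png",c["pixels"][:,:,::-1]); pickle.dump(c,open("w1.pkl","wb"))
E
```

```text
t 1.5 [0.499  0.0731 0.2407] [-179.96    0.    -36.2 ] F [ 0.77 -0.12  0.51] T [-0.125  0.05  -0.017] w 0.0869 q [-37.  -1.  26. 103.   0.  78. -48.]
shift [0.131  0.1434 0.0006] turn [-7.000e-04  2.000e-04  5.899e-01]
```

View pics/w1.png

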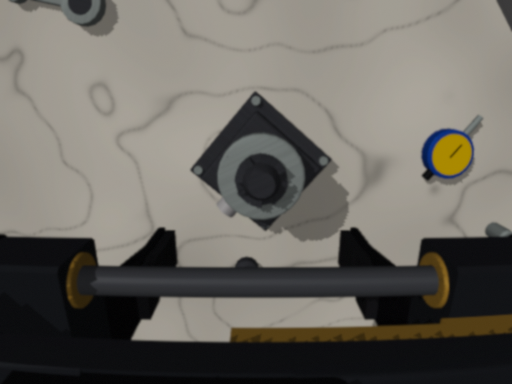

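Call:
send_rows(steps=[[[0.026,0.029,0],[0,0,0.12],0.087],[[0.052,0.058,0],[0,0,0.24],0.087],[[0.078,0.087,0],[0,0,0.36],0.087],[[0.105,0.116,0],[0,0,0.48],0.087],[[0.131,0.143,0],[0,0,0.6],0.087]])

```text
time_s: 1.97
tool_pos: [0.5213, -0.1196, 0.2409]
tool_rot: [-179.9, 0.0, -70.6]
force: [0.2, -0.2, -0.3]
grip_width: 0.0872
```

```bash
python3 g.py .51 -.24 .20 -73
python3 - <<'E'
from cell import env
import cv2,pickle,numpy as np
c=env.read_camera("wrist"); cv2.imwrite("pics/w2.png",c["pixels"][:,:,::-1]); pickle.dump(c,open("w2.pkl","wb"))
i=cv2.imread("pics/w1.png")[120:230,200:320]; cv2.imwrite("pics/w1z.png",np.uint8(255*(cv2.resize(i,None,fx=6,fy=5.4,interpolation=2)/255)**.4))
E
```

```text
t 1.97 [ 0.5213 -0.1196  0.2409] [-179.94    0.    -70.56] F [ 0.19 -0.19 -0.27] T [-0.02   0.056  0.001] w 0.0872 q [-26.   4.  38.  99.  -2.  78. -58.]
shift [0.1098 0.0507 0.0408] turn [-0.001   0.0001  0.0426]
```

View pics/w2.png

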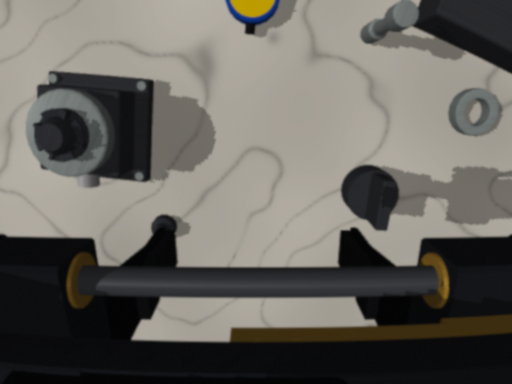

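View pics/w1z.png

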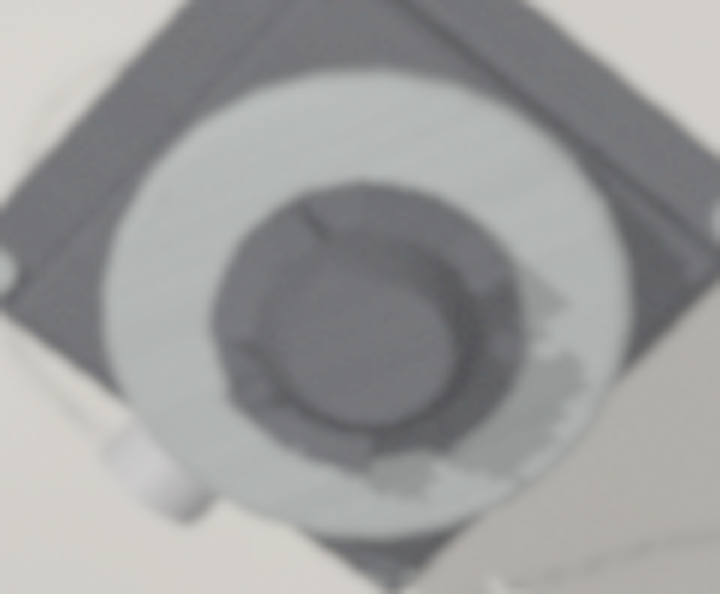

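Run:
```python
import cv2,pickle,numpy as np
from h import *
i=cv2.imread("pics/w2.png")[155:240,330:410]; cv2.imwrite("pics/w2z.png",np.uint8(255*(cv2.resize(i,None,fx=7,fy=7,interpolation=2)/255)**.4))
c=pickle.load(open("w1.pkl","rb"))
print('tip',onz(c,200+362/6-.4,120+337/5.4-.4,.113),'ring',[onz(c,200+367.5/6-.4,120+305/5.4-.4,z) for z in(.08,.075)])
print('tip width',np.linalg.norm(onz(c,200+270/6-.4,120+337/5.4-.4,.113)-onz(c,200+455/6-.4,120+337/5.4-.4,.113)))
```

```text
tip [0.50200296 0.07366974 0.113     ] ring [array([0.50167378, 0.07116888, 0.08      ]), array([0.50103647, 0.07019487, 0.075     ])]
tip width 0.027702216076384026
```

View pics/w2z.png

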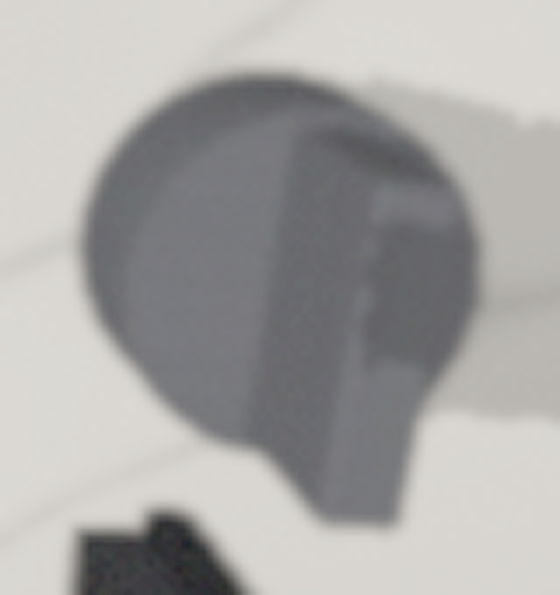

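Run:
```python
import pickle
from h import *
c=pickle.load(open("w2.pkl","rb"))
P=[onz(c,330+u/7-.4,155+v/7-.4,.072) for u,v in[(322,522),(397,525),(448,188),(375,185)]]
print(np.round(P,4),np.mean(P,0))
n=lambda a:np.linalg.norm(a)
print(n(P[0]-P[1]),n(P[2]-P[3]),n(P[0]-P[3]),n(P[1]-P[2]))
for a,b in((0,3),(1,2)): d=P[b]-P[a];print(np.degrees(np.arctan2(d[1],d[0])))
```

```text
[[ 0.507  -0.2609  0.072 ]
 [ 0.5104 -0.2724  0.072 ]
 [ 0.5618 -0.2563  0.072 ]
 [ 0.5585 -0.2455  0.072 ]] [ 0.53445391 -0.25878683  0.072     ]
0.012016459418467098 0.011231245312844402 0.05373337948498077 0.0538729458476025
16.64808984278071
17.483820773207103
```

```bash
python3 g.py .533 -.259 .14 -73
```

```text
t 2.02 [ 0.5211 -0.1292  0.2413] [-179.99   -0.37  -71.48] F [-0.68 -6.08  0.18] T [-0.571  0.173 -0.015] w 0.0871 q [-25.   4.  38.  99.  -2.  78. -58.]
shift [0.1262 0.0299 0.1021] turn [-0.0003 -0.0065  0.0265]
```

Call:
send_rows(steps=[[[0.025,0.006,0.02],[0,0,0.005],0.06],[[0.05,0.012,0.04],[0,0,0.01],0.06],[[0.075,0.018,0.06],[0,0,0.015],0.06],[[0.1,0.024,0.08],[0,0,0.02],0.06],[[0.124,0.03,0.1],[0,0,0.026],0.06]])

```text
time_s: 2.43
tool_pos: [0.5354, -0.2451, 0.1397]
tool_rot: [-180.0, 0.0, -71.7]
force: [0.8, 0.7, 0.7]
grip_width: 0.0635
```

```bash
python3 - <<'E'
from cell import env
import cv2,pickle,numpy as np
for k in(1,):
  c=env.read_camera("wrist"); cv2.imwrite("pics/w3.png",c["pixels"][:,:,::-1]); pickle.dump(c,open("w3.pkl","wb"))
E
python3 g.py .533 -.259 .041 -73
```

```text
t 2.48 [ 0.5321 -0.2503  0.1357] [ 1.7963e+02 -1.0000e-01 -7.1990e+01] F [-2.23 -3.97 -2.07] T [-0.284  0.292 -0.017] w 0.0621 q [-13.  17.  42. 100. -12.  68. -40.]
shift [0.0084 0.0012 0.0947] turn [ 0.0065 -0.0019  0.0176]
```

View pics/w3.png

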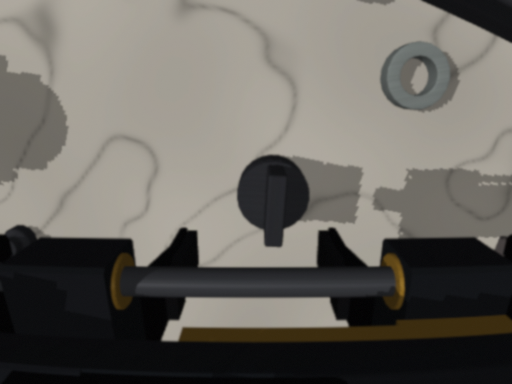

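Call:
send_rows(steps=[[[0,0,0],[0,0,0],0.06],[[0,0,0],[0,0,0],0.06],[[0,0,0],[0,0,0],0.06],[[0,0,0],[0,0,0],0.06],[[0,0,0],[0,0,0],0.06]])

```text
time_s: 2.9
tool_pos: [0.5361, -0.2431, 0.1415]
tool_rot: [-179.9, -0.0, -71.6]
force: [-1.1, 0.1, -0.0]
grip_width: 0.0599
```

```bash
python3 - <<'E'
from cell import env
import cv2,pickle,numpy as np
for k in(1,):
  c=env.read_camera("wrist"); cv2.imwrite("pics/w4.png",np.uint8(255*(cv2.resize(c["pixels"][140:260,180:360,::-1],None,fx=4.4,fy=4.4,interpolation=2)/255)**.4)); pickle.dump(c,open("w4.pkl","wb"))
E
python3 g.py .533 -.259 .041 -73
```

```text
t 2.95 [ 0.536  -0.2434  0.1414] [-1.799e+02 -1.000e-02 -7.162e+01] F [-0.44  0.2   0.59] T [-0.078  0.066  0.026] w 0.0594 q [-14.  17.  42. 100. -12.  68. -40.]
shift [0.0139 0.0079 0.1004] turn [-0.0018 -0.0001  0.0241]
```

View pics/w4.png

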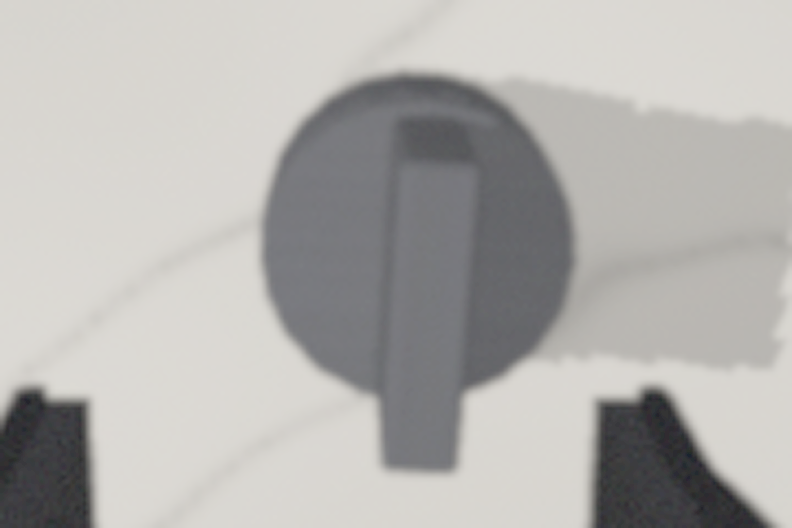

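```bash
python3 - <<'E'
import pickle
from h import *
c=pickle.load(open("w4.pkl","rb"))
P=[onz(c,180+u/4.4-.4,140+v/4.4-.4,.072) for u,v in[(384,468),(458,470),(478,165),(399,162)]]
print(np.round(P,4),np.mean(P,0))
n=lambda a:np.linalg.norm(a)
print(n(P[0]-P[1]),n(P[2]-P[3]),n(P[0]-P[3]),n(P[1]-P[2]))
for a,b in((0,3),(1,2)): d=P[b]-P[a];print(np.degrees(np.arctan2(d[1],d[0])))
E
python3 g.py .5325 -.2590 .041 -73
```

```text
[[ 0.507  -0.2608  0.072 ]
 [ 0.5107 -0.2731  0.072 ]
 [ 0.5627 -0.258   0.072 ]
 [ 0.5592 -0.2456  0.072 ]] [ 0.53491273 -0.25939981  0.072     ]
0.012832270780031725 0.012875357714193215 0.05428345774473452 0.05419743931391986
16.281635824213264
16.235948654568144
t 2.95 [ 0.536  -0.2434  0.1414] [-1.799e+02 -1.000e-02 -7.162e+01] F [-0.44  0.2   0.59] T [-0.078  0.066  0.026] w 0.0594 q [-14.  17.  42. 100. -12.  68. -40.]
shift [0.0137 0.0084 0.1004] turn [-0.0018 -0.0001  0.0241]
```

Call:
send_rows(steps=[[[0.0146,0.0067,0.0],[0,0,0.033],0.06],[[0.0146,0.0067,0.025],[0,0,0.033],0.06],[[0.0146,0.0067,0.055],[0,0,0.033],0.06],[[0.0146,0.0067,0.085],[0,0,0.033],0.06],[[0.0146,0.0067,0.1],[0,0,0.033],0.06]])

```text
time_s: 3.37
tool_pos: [0.5314, -0.2606, 0.0376]
tool_rot: [179.8, 0.1, -73.7]
force: [-0.6, 1.0, 0.0]
grip_width: 0.0598
```

Call:
send_rows(steps=[[[0,0,0],[0,0,0],0.04],[[0,0,0],[0,0,0],0.03],[[0,0,0],[0,0,0],0.02],[[0,0,0],[0,0,0],0.01],[[0,0,0],[0,0,0],0.008]], grip_force=25)

```text
time_s: 3.78
tool_pos: [0.5345, -0.2611, 0.0422]
tool_rot: [-179.9, -0.1, -73.6]
force: [-0.0, 0.9, 0.1]
grip_width: 0.0344
```

Call:
send_rows(steps=[[[0,0,0],[0,0,0],0.005],[[0,0,0],[0,0,0],0.005],[[0,0,0],[0,0,0],0.005],[[0,0,0],[0,0,0],0.005],[[0,0,0],[0,0,0],0.005]])

```text
time_s: 4.2
tool_pos: [0.5336, -0.2601, 0.0408]
tool_rot: [-180.0, 0.0, -73.6]
force: [-1.0, 2.2, 3.0]
grip_width: 0.0139
```

```bash
python3 g.py
```

```text
t 4.2 [ 0.5336 -0.2601  0.0408] [-1.7998e+02  2.0000e-02 -7.3610e+01] F [-1.04  2.2   3.05] T [ 0.198  0.321 -0.045] w 0.0139 q [ -9.  24.  40. 104. -18.  58. -36.]
```

Call:
send_rows(steps=[[[0,0,-0.01],[0,0,0],0.005],[[0,0,-0.04],[0,0,0],0.005],[[0,0,-0.08],[0,0,0],0.005],[[0,0.01,-0.12],[0,0,0],0.005],[[-0.02,0.01,-0.15],[0,0,0],0.005]])

```text
time_s: 4.62
tool_pos: [0.5168, -0.2498, 0.1942]
tool_rot: [-180.0, -0.3, -74.0]
force: [-0.1, -1.4, -0.7]
grip_width: 0.0137
```

```bash
python3 g.py .5005 .072 .19 -73.5
cat > pic.py <<'E'
import sys
from cell import env
import cv2,numpy as np
n,x,y,w,h,f,out=sys.argv[1:]; x,y,w,h=map(int,(x,y,w,h));f=float(f)
c=env.read_camera(n)
cv2.imwrite("pics/"+out,np.uint8(255*(cv2.resize(c["pixels"][y:y+h,x:x+w,::-1],None,fx=f,fy=f,interpolation=2)/255)**.45))
E
python3 pic.py side 260 120 160 160 3.5 s2.png
```

```text
t 4.62 [ 0.5168 -0.2498  0.1942] [-179.98   -0.33  -74.03] F [-0.06 -1.35 -0.68] T [-0.109  0.076 -0.029] w 0.0137 q [-16.  12.  44.  98.  -8.  73. -44.]
shift [-0.3139 -0.0729  0.0024] turn [-0.0003 -0.0057 -0.0093]
```

View pics/s2.png

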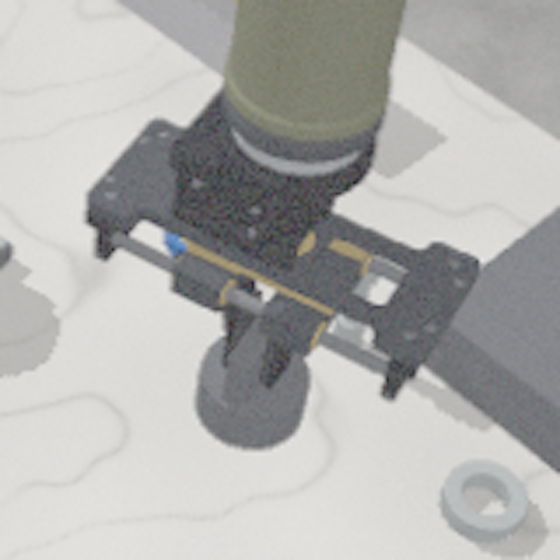

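Call:
send_rows(steps=[[[-0.03,-0.007,-0.003],[0,0,0],0.005],[[-0.063,-0.014,-0.006],[0,0,0],0.005],[[-0.096,-0.022,-0.006],[0,0,0],0.005],[[-0.129,-0.03,-0.006],[0,0,0],0.005],[[-0.16,-0.037,-0.006],[0,0,0],0.005]])

```text
time_s: 5.08
tool_pos: [0.5079, -0.0782, 0.1966]
tool_rot: [-180.0, 0.0, -73.6]
force: [0.6, 0.6, -2.5]
grip_width: 0.0135
```

```bash
python3 g.py .5005 .072 .19 -73.5
```

```text
t 5.08 [ 0.5079 -0.0782  0.1966] [-1.7998e+02  3.0000e-02 -7.3610e+01] F [ 0.64  0.6  -2.45] T [-0.03   0.101 -0.002] w 0.0135 q [-30.   2.  37. 105.  -1.  73. -66.]
shift [-0.1461 -0.0352  0.0067] turn [-0.0004  0.0006 -0.0018]
```

Call:
send_rows(steps=[[[-0.033,-0.008,0],[0,0,0],0.005],[[-0.066,-0.016,0],[0,0,0],0.005],[[-0.099,-0.024,0],[0,0,0],0.005],[[-0.128,-0.031,0],[0,0,0],0.005],[[-0.146,-0.0352,0],[0,0,0],0.005]])

```text
time_s: 5.5
tool_pos: [0.5002, 0.074, 0.1964]
tool_rot: [180.0, 0.1, -73.4]
force: [-0.5, 0.8, -2.5]
grip_width: 0.0141
```

Call:
send_rows(steps=[[[0,0,0],[0,0,0],0.005],[[0,0,0],[0,0,0],0.005],[[0,0,0],[0,0,0],0.005],[[0,0,0],[0,0,0],0.005],[[0,0,0],[0,0,0],0.005]])

```text
time_s: 5.92
tool_pos: [0.5012, 0.0684, 0.1966]
tool_rot: [-180.0, -0.0, -73.8]
force: [-0.2, 0.3, -1.6]
grip_width: 0.014
```

```bash
python3 g.py .5005 .072 .16 -73.5
python3 pic.py side 170 80 120 130 4.4 s3.png;python3 pic.py top 190 160 90 90 6 t3.png;  python3 pic.py wrist 0 0 512 384 1.5 w5.png;python3 g.py .5005 .072 .16 -73.5
```

```text
t 5.92 [0.5012 0.0684 0.1966] [-1.800e+02 -1.000e-02 -7.377e+01] F [-0.25  0.27 -1.62] T [-0.094  0.167 -0.021] w 0.014 q [-39.   1.  29. 106.  -1.  73. -84.]
shift [-0.0036 -0.0003  0.0366] turn [-0.     -0.0001 -0.0047]
t 6.07 [0.5012 0.0691 0.1966] [-179.99    0.    -73.71] F [-0.32  0.39 -2.48] T [-0.038  0.126 -0.055] w 0.0138 q [-39.   1.  29. 106.  -1.  73. -84.]
shift [-0.003  -0.0001  0.0366] turn [-0.0001  0.     -0.0036]
```

View pics/s3.png

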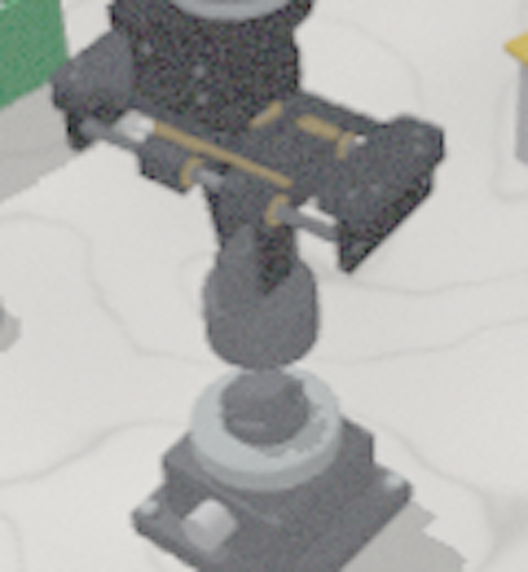

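View pics/w5.png

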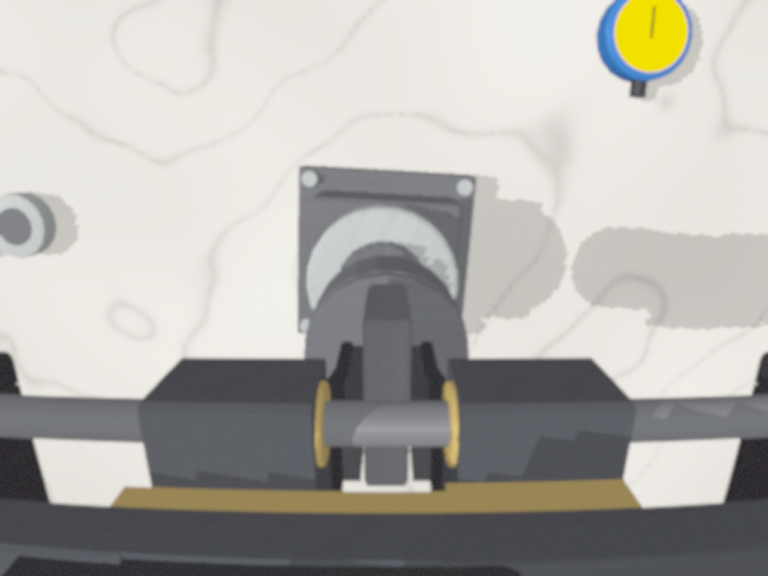

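Call:
send_rows(steps=[[[-0.003,0,0.006],[0,0,0],0.005],[[-0.003,0,0.014],[0,0,0],0.005],[[-0.003,0,0.022],[0,0,0],0.005],[[-0.003,0,0.03],[0,0,0],0.005],[[-0.003,0,0.036],[0,0,0],0.005]])

```text
time_s: 6.48
tool_pos: [0.4996, 0.0726, 0.159]
tool_rot: [179.9, -0.0, -73.6]
force: [-0.9, 0.8, -2.7]
grip_width: 0.0137
```

Call:
send_rows(steps=[[[0,0,0.001],[0,0,0],0.005],[[0,0,0.003],[0,0,0],0.005],[[0,0,0.005],[0,0,0],0.005],[[0,0,0.006],[0,0,0],0.005],[[0,0,0.007],[0,0,0],0.005]])

```text
time_s: 6.9
tool_pos: [0.5005, 0.0728, 0.1537]
tool_rot: [-180.0, 0.0, -73.6]
force: [-0.9, -0.4, -1.7]
grip_width: 0.0138
```

```bash
python3 g.py .5005 .072 .16 -73.5
python3 pic.py side 170 80 120 130 4.4 s4.png
```

```text
t 6.9 [0.5005 0.0728 0.1537] [-179.97    0.    -73.62] F [-0.91 -0.39 -1.73] T [-0.037  0.165  0.029] w 0.0138 q [-39.   3.  29. 109.  -2.  68. -83.]
shift [ 0.0008  0.0002 -0.0063] turn [-0.0006  0.0001 -0.0021]
```

View pics/s4.png

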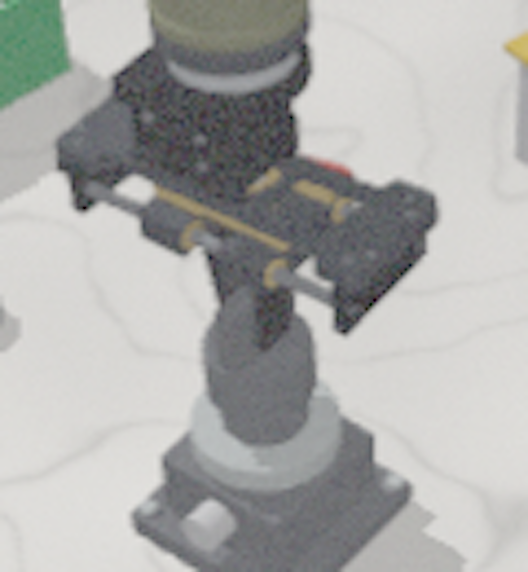

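Call:
send_rows(steps=[[[0.001,-0.0005,0.001],[0,0,0],0.005],[[0.0017,-0.001,0.002],[0,0,0],0.005],[[0.0017,-0.001,0.003],[0,0,0],0.005],[[0.0017,-0.001,0.005],[0,0,0],0.005],[[0.0017,-0.001,0.006],[0,0,0],0.005]])

```text
time_s: 7.37
tool_pos: [0.5017, 0.0714, 0.1473]
tool_rot: [180.0, 0.0, -73.6]
force: [-0.2, 0.4, -2.1]
grip_width: 0.0139
```

Call:
send_rows(steps=[[[0,0,0.001],[0,0,0],0.005],[[0,0,0.002],[0,0,0],0.005],[[0,0,0.003],[0,0,0],0.005],[[0,0,0.004],[0,0,0],0.005],[[0,0,0.004],[0,0,0],0.005]])

```text
time_s: 7.78
tool_pos: [0.5016, 0.0714, 0.1433]
tool_rot: [180.0, 0.0, -73.6]
force: [0.5, -0.0, -2.1]
grip_width: 0.0141
```

```bash
python3 g.py .502 .0715 .144 -73.5
python3 pic.py side 170 80 120 130 4.4 s5.png; python3 g.py
```

```text
t 7.78 [0.5016 0.0714 0.1433] [179.98   0.   -73.62] F [ 0.46 -0.04 -2.13] T [-0.021  0.137  0.006] w 0.0141 q [-39.   4.  29. 110.  -2.  67. -83.]
shift [ 0.0001 -0.0004 -0.0007] turn [ 0.0003  0.     -0.0021]
t 7.83 [0.5016 0.0714 0.1434] [179.99  -0.   -73.62] F [ 1.05 -0.79 -2.04] T [-0.083  0.156 -0.036] w 0.0138 q [-39.   4.  29. 110.  -2.  67. -83.]
```

View pics/s5.png

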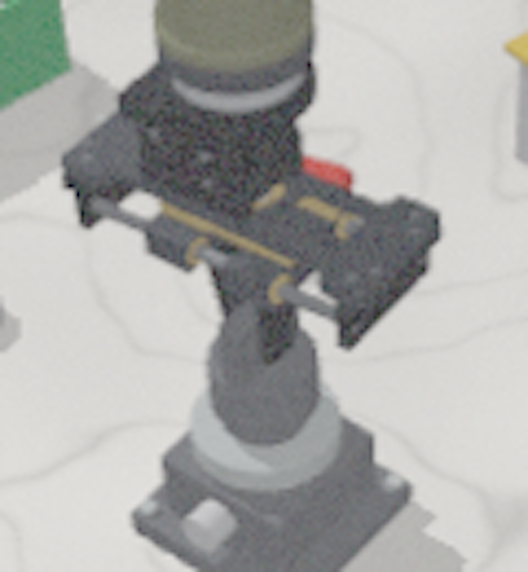

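Call:
send_rows(steps=[[[0,0,0.0005],[0,0,0],0.005],[[0,0,0.001],[0,0,0],0.005],[[0,0,0.0015],[0,0,0],0.005],[[0,0,0.002],[0,0,0],0.005],[[0,0,0.002],[0,0,0],0.005]])

```text
time_s: 8.25
tool_pos: [0.5016, 0.0714, 0.1415]
tool_rot: [180.0, 0.0, -73.6]
force: [0.3, 0.3, -1.9]
grip_width: 0.0138
```

Call:
send_rows(steps=[[[0,0,0.0005],[0,0,0],0.005],[[0,0,0.001],[0,0,0],0.005],[[0,0,0.0015],[0,0,0],0.005],[[0,0,0.002],[0,0,0],0.005],[[0,0,0.002],[0,0,0],0.005]])

```text
time_s: 8.67
tool_pos: [0.502, 0.0715, 0.14]
tool_rot: [-180.0, 0.0, -73.6]
force: [-1.3, 0.4, 2.5]
grip_width: 0.0138
```

```bash
python3 g.py
```

```text
t 8.67 [0.502  0.0715 0.14  ] [-1.7997e+02  1.0000e-02 -7.3620e+01] F [-1.35  0.36  2.47] T [-0.162  0.348 -0.028] w 0.0138 q [-38.   4.  29. 110.  -2.  66. -83.]
```

Call:
send_rows(steps=[[[0,0,0],[0,0,-0.04],0.005],[[0,0,0],[0,0,-0.08],0.005],[[0,0,-0.0001],[0,0,-0.12],0.005],[[0,0,-0.0002],[0,0,-0.16],0.005],[[0,0,-0.0003],[0,0,-0.2],0.005]])

```text
time_s: 9.08
tool_pos: [0.5016, 0.0711, 0.1403]
tool_rot: [180.0, 0.0, -62.1]
force: [-1.9, -2.0, 2.3]
grip_width: 0.0138
```

```bash
python3 g.py
```

```text
t 9.08 [0.5016 0.0711 0.1403] [179.97   0.   -62.08] F [-1.88 -1.98  2.33] T [-0.333  0.6   -0.121] w 0.0138 q [-38.   4.  28. 110.  -2.  66. -71.]
```

Call:
send_rows(steps=[[[0,0,-0.0001],[0,0,-0.05],0.005],[[0,0,-0.0001],[0,0,-0.1],0.005],[[0,0,-0.0002],[0,0,-0.15],0.005],[[0,0,-0.0003],[0,0,-0.2],0.005],[[0,0,-0.0004],[0,0,-0.25],0.005]])

```text
time_s: 9.5
tool_pos: [0.5018, 0.0709, 0.1409]
tool_rot: [180.0, -0.0, -47.7]
force: [-1.1, -1.3, 2.9]
grip_width: 0.014
```

```bash
python3 g.py
```

```text
t 9.5 [0.5018 0.0709 0.1409] [ 1.800e+02 -1.000e-02 -4.774e+01] F [-1.07 -1.29  2.86] T [-0.485  0.617 -0.128] w 0.014 q [-37.   4.  28. 110.  -2.  66. -57.]
```

Call:
send_rows(steps=[[[0,0,-0.0001],[0,0,-0.05],0.005],[[0,0,-0.0002],[0,0,-0.1],0.005],[[0,0,-0.0003],[0,0,-0.15],0.005],[[0,0,-0.0004],[0,0,-0.2],0.005],[[0,0,-0.0005],[0,0,-0.25],0.005]])

```text
time_s: 9.92
tool_pos: [0.5024, 0.0713, 0.1417]
tool_rot: [-179.9, -0.1, -33.4]
force: [-1.2, -1.1, 3.0]
grip_width: 0.0135
```

```bash
python3 g.py
```

```text
t 9.92 [0.5024 0.0713 0.1417] [-1.7992e+02 -6.0000e-02 -3.3410e+01] F [-1.17 -1.1   2.97] T [-0.196  0.284 -0.075] w 0.0135 q [-37.   4.  27. 110.  -2.  66. -43.]
```

Call:
send_rows(steps=[[[0,0,-0.0001],[0,0,-0.04],0.005],[[0,0,-0.0002],[0,0,-0.08],0.005],[[0,0,-0.0003],[0,0,-0.12],0.005],[[0,0,-0.0004],[0,0,-0.16],0.005],[[0,0,-0.0004],[0,0,-0.2],0.005]])

```text
time_s: 10.33
tool_pos: [0.5021, 0.0721, 0.1417]
tool_rot: [-179.9, -0.0, -21.9]
force: [-0.5, 0.1, 0.3]
grip_width: 0.0138
```

```bash
python3 g.py
```

```text
t 10.33 [0.5021 0.0721 0.1417] [-1.7992e+02 -2.0000e-02 -2.1940e+01] F [-0.51  0.13  0.27] T [ 0.104  0.126 -0.064] w 0.0138 q [-36.   4.  27. 110.  -2.  66. -31.]
```

Call:
send_rows(steps=[[[0,0,0],[0,0,-0.03],0.005],[[0,0,0],[0,0,-0.06],0.005],[[0,0,0],[0,0,-0.09],0.005],[[0,0,0],[0,0,-0.12],0.005],[[0,0,0],[0,0,-0.12],0.005]])

```text
time_s: 10.75
tool_pos: [0.5018, 0.0706, 0.1411]
tool_rot: [180.0, -0.0, -15.2]
force: [-0.2, -1.7, -0.7]
grip_width: 0.0137
```

```bash
python3 g.py
```

```text
t 10.75 [0.5018 0.0706 0.1411] [ 1.7995e+02 -2.0000e-02 -1.5180e+01] F [-0.24 -1.7  -0.72] T [-0.559  0.055 -0.075] w 0.0137 q [-36.   4.  26. 110.  -2.  66. -24.]
```

Call:
send_rows(steps=[[[0,0,0.0004],[0,0,0],0.005],[[0,0,0.0008],[0,0,0],0.005],[[0,0,0.0012],[0,0,0],0.005],[[0,0,0.0015],[0,0,0],0.005],[[0,0,0.0015],[0,0,0],0.005]])

```text
time_s: 11.17
tool_pos: [0.5018, 0.0709, 0.1397]
tool_rot: [180.0, -0.0, -15.2]
force: [-0.9, -4.0, 0.4]
grip_width: 0.0139
```

```bash
python3 g.py
```

```text
t 11.17 [0.5018 0.0709 0.1397] [ 1.7997e+02 -2.0000e-02 -1.5220e+01] F [-0.92 -3.96  0.42] T [-1.047  0.09  -0.092] w 0.0139 q [-36.   4.  26. 110.  -2.  66. -24.]
```

Call:
send_rows(steps=[[[0.0002,0.0006,0],[0,0,0],0.005],[[0.0003,0.001,0],[0,0,0],0.005],[[0.0003,0.001,0.0005],[0,0,0],0.005],[[0.0003,0.001,0.001],[0,0,0],0.005],[[0.0003,0.001,0.0015],[0,0,0],0.005]])

```text
time_s: 11.58
tool_pos: [0.5018, 0.0705, 0.1382]
tool_rot: [-180.0, -0.0, -15.2]
force: [0.1, -2.6, 1.0]
grip_width: 0.0138
```

```bash
python3 g.py
```

```text
t 11.58 [0.5018 0.0705 0.1382] [-1.7998e+02 -1.0000e-02 -1.5180e+01] F [ 0.1  -2.57  1.  ] T [-0.726  0.16  -0.051] w 0.0138 q [-36.   4.  26. 110.  -2.  66. -24.]
```

Call:
send_rows(steps=[[[0.0002,0.0006,0.0004],[0,0,0],0.005],[[0.0002,0.0008,0.001],[0,0,0],0.005],[[0.0002,0.0008,0.0015],[0,0,0],0.005],[[0.0002,0.0008,0.002],[0,0,0],0.005],[[0.0002,0.0008,0.002],[0,0,0],0.005]])

```text
time_s: 12.0
tool_pos: [0.5017, 0.07, 0.1361]
tool_rot: [-180.0, 0.0, -15.2]
force: [-0.1, -0.5, 0.3]
grip_width: 0.0141
```

```bash
python3 g.py
```

```text
t 12.0 [0.5017 0.07   0.1361] [-179.97    0.    -15.16] F [-0.05 -0.47  0.34] T [-0.294  0.047 -0.099] w 0.0141 q [-36.   4.  26. 110.  -2.  66. -24.]
```

Call:
send_rows(steps=[[[0,0.0002,0.0005],[0,0,0],0.005],[[0,0.0003,0.001],[0,0,0],0.005],[[0,0.0003,0.0015],[0,0,0],0.005],[[0,0.0003,0.002],[0,0,0],0.005],[[0,0.0003,0.002],[0,0,0],0.005]])

```text
time_s: 12.42
tool_pos: [0.5017, 0.0697, 0.1341]
tool_rot: [-180.0, -0.0, -15.2]
force: [0.5, 1.4, -0.6]
grip_width: 0.0138
```

```bash
python3 g.py
```

```text
t 12.42 [0.5017 0.0697 0.1341] [-1.7996e+02 -1.0000e-02 -1.5170e+01] F [ 0.5   1.41 -0.59] T [ 0.119 -0.053 -0.127] w 0.0138 q [-36.   4.  26. 111.  -2.  65. -24.]
```

Call:
send_rows(steps=[[[0,-0.0002,0.0003],[0,0,0],0.005],[[0,-0.0002,0.0006],[0,0,0],0.005],[[0,-0.0002,0.0009],[0,0,0],0.005],[[0,-0.0002,0.0012],[0,0,0],0.005],[[0,-0.0002,0.0012],[0,0,0],0.005]])

```text
time_s: 12.83
tool_pos: [0.5018, 0.0697, 0.1332]
tool_rot: [-180.0, -0.0, -15.2]
force: [-0.8, 2.3, 2.5]
grip_width: 0.0138
```

```bash
python3 g.py
```

```text
t 12.83 [0.5018 0.0697 0.1332] [-1.7997e+02 -1.0000e-02 -1.5180e+01] F [-0.77  2.31  2.53] T [ 0.168  0.191 -0.078] w 0.0138 q [-36.   5.  26. 111.  -2.  65. -24.]
```

Call:
send_rows(steps=[[[0,-0.0003,0],[0,0,0.05],0.005],[[0,-0.0003,0],[0,0,0.1],0.005],[[0,-0.0003,0.0001],[0,0,0.15],0.005],[[0,-0.0003,0.0002],[0,0,0.2],0.005],[[0,-0.0003,0.0003],[0,0,0.25],0.005]])

```text
time_s: 13.25
tool_pos: [0.502, 0.0695, 0.133]
tool_rot: [-180.0, -0.0, -29.6]
force: [-0.5, 0.1, 3.6]
grip_width: 0.0136
```

```bash
python3 g.py
```

```text
t 13.25 [0.502  0.0695 0.133 ] [-1.800e+02 -4.000e-02 -2.962e+01] F [-0.5   0.12  3.56] T [-0.03   0.198  0.1  ] w 0.0136 q [-37.   5.  27. 111.  -2.  65. -38.]
```

Call:
send_rows(steps=[[[0,0,0.0001],[0,0,0.05],0.005],[[0,0,0.0002],[0,0,0.1],0.005],[[0,0,0.0003],[0,0,0.15],0.005],[[0,0,0.0004],[0,0,0.2],0.005],[[0,0,0.0005],[0,0,0.25],0.005]])

```text
time_s: 13.67
tool_pos: [0.5024, 0.0691, 0.1327]
tool_rot: [-180.0, -0.1, -44.0]
force: [0.9, -0.2, 3.2]
grip_width: 0.0138
```

```bash
python3 g.py
```

```text
t 13.67 [0.5024 0.0691 0.1327] [-1.7998e+02 -8.0000e-02 -4.3960e+01] F [ 0.9  -0.18  3.23] T [-0.3    0.176  0.069] w 0.0138 q [-37.   5.  28. 111.  -2.  65. -53.]
```

Call:
send_rows(steps=[[[0,0,0.0001],[0,0,0.04],0.005],[[0,0,0.0002],[0,0,0.08],0.005],[[0,0,0.0003],[0,0,0.12],0.005],[[0,0,0.0004],[0,0,0.16],0.005],[[0,0,0.0005],[0,0,0.2],0.005]])

```text
time_s: 14.08
tool_pos: [0.5017, 0.0689, 0.132]
tool_rot: [180.0, -0.0, -55.4]
force: [-0.5, -0.5, 3.5]
grip_width: 0.0139
```

```bash
python3 g.py
```

```text
t 14.08 [0.5017 0.0689 0.132 ] [ 1.7995e+02 -5.0000e-02 -5.5390e+01] F [-0.52 -0.48  3.55] T [-0.374  0.573  0.074] w 0.0139 q [-38.   5.  28. 111.  -2.  65. -64.]
```

Call:
send_rows(steps=[[[0,0,0.0001],[0,0,0.04],0.005],[[0,0,0.0002],[0,0,0.08],0.005],[[0,0,0.0003],[0,0,0.12],0.005],[[0,0,0.0004],[0,0,0.16],0.005],[[0,0,0.0006],[0,0,0.2],0.005]])

```text
time_s: 14.5
tool_pos: [0.5013, 0.069, 0.1312]
tool_rot: [179.9, -0.0, -66.8]
force: [-2.0, -0.9, 4.3]
grip_width: 0.0139
```

```bash
python3 g.py
```

```text
t 14.5 [0.5013 0.069  0.1312] [ 1.7991e+02 -3.0000e-02 -6.6840e+01] F [-2.05 -0.93  4.28] T [-0.268  0.735  0.168] w 0.0139 q [-38.   5.  29. 111.  -2.  65. -75.]
```

Call:
send_rows(steps=[[[0,0.0003,0],[0,0,0.02],0.005],[[0,0.0003,0.0001],[0,0,0.04],0.005],[[0,0.0003,0.0001],[0,0,0.06],0.005],[[0,0.0003,0.0002],[0,0,0.08],0.005],[[0,0.0003,0.0002],[0,0,0.1],0.005]])

```text
time_s: 14.92
tool_pos: [0.5014, 0.0694, 0.1309]
tool_rot: [180.0, -0.0, -72.6]
force: [-1.7, -0.8, 4.1]
grip_width: 0.0137
```

```bash
python3 g.py
```

```text
t 14.92 [0.5014 0.0694 0.1309] [ 1.7998e+02 -2.0000e-02 -7.2570e+01] F [-1.7  -0.85  4.09] T [-0.41   0.623  0.102] w 0.0137 q [-39.   5.  29. 111.  -2.  65. -81.]
```

Call:
send_rows(steps=[[[0,0,0],[0,0,0.02],0.005],[[0,0,0.0001],[0,0,0.04],0.005],[[0,0,0.0001],[0,0,0.06],0.005],[[0,0,0.0002],[0,0,0.08],0.005],[[0,0,0.0002],[0,0,0.1],0.005]])

```text
time_s: 15.33
tool_pos: [0.5015, 0.0696, 0.1306]
tool_rot: [-180.0, -0.0, -78.3]
force: [-1.9, -1.7, 3.5]
grip_width: 0.0137
```

```bash
python3 g.py
```

```text
t 15.33 [0.5015 0.0696 0.1306] [-1.800e+02 -1.000e-02 -7.831e+01] F [-1.89 -1.65  3.54] T [-0.445  0.646  0.11 ] w 0.0137 q [-39.   5.  29. 111.  -3.  65. -87.]
```

Call:
send_rows(steps=[[[0,0,0],[0,0,0.02],0.005],[[0,0,0.0001],[0,0,0.04],0.005],[[0,0,0.0001],[0,0,0.06],0.005],[[0,0,0.0001],[0,0,0.08],0.005],[[0,0,0.0001],[0,0,0.08],0.005]])

```text
time_s: 15.75
tool_pos: [0.5015, 0.0699, 0.1305]
tool_rot: [-180.0, 0.0, -82.9]
force: [-1.0, -0.8, 3.3]
grip_width: 0.0136
```

```bash
python3 g.py
```

```text
t 15.75 [0.5015 0.0699 0.1305] [-1.800e+02  2.000e-02 -8.286e+01] F [-1.01 -0.8   3.3 ] T [-0.342  0.582  0.074] w 0.0136 q [-39.   5.  30. 111.  -3.  65. -91.]
```

Call:
send_rows(steps=[[[0,0,0],[0,0,0.02],0.005],[[0,0,0],[0,0,0.04],0.005],[[0,0,0],[0,0,0.06],0.005],[[0,0,0],[0,0,0.08],0.005],[[0,0,0],[0,0,0.08],0.005]])

```text
time_s: 16.17
tool_pos: [0.5013, 0.0702, 0.1305]
tool_rot: [180.0, 0.0, -87.4]
force: [-1.9, 0.9, 2.5]
grip_width: 0.0138
```

```bash
python3 g.py
```

```text
t 16.17 [0.5013 0.0702 0.1305] [ 1.7999e+02  4.0000e-02 -8.7420e+01] F [-1.91  0.86  2.55] T [0.261 0.689 0.14 ] w 0.0138 q [-39.   5.  30. 111.  -3.  65. -96.]
```

Call:
send_rows(steps=[[[0,0,0],[0,0,0.02],0.005],[[0,0,0],[0,0,0.04],0.005],[[0,0,0],[0,0,0.06],0.005],[[0,0,0],[0,0,0.06],0.005],[[0,0,0],[0,0,0.06],0.005]])

```text
time_s: 16.58
tool_pos: [0.5013, 0.0703, 0.1305]
tool_rot: [180.0, 0.0, -90.8]
force: [-2.9, 3.3, 2.2]
grip_width: 0.0136
```

```bash
python3 g.py
```

```text
t 16.58 [0.5013 0.0703 0.1305] [ 1.7998e+02  4.0000e-02 -9.0790e+01] F [-2.92  3.29  2.24] T [0.649 0.863 0.208] w 0.0136 q [-39.   5.  30. 111.  -3.  65. -99.]
```

Call:
send_rows(steps=[[[-0.0003,0.0003,0],[0,0,0],0.005],[[-0.0005,0.0004,0],[0,0,0.01],0.005],[[-0.0005,0.0004,0],[0,0,0.02],0.005],[[-0.0005,0.0004,0],[0,0,0.04],0.005],[[-0.0005,0.0004,0],[0,0,0.04],0.005]])

```text
time_s: 17.0
tool_pos: [0.5011, 0.0704, 0.1306]
tool_rot: [-180.0, 0.0, -93.2]
force: [-2.4, 3.2, 1.7]
grip_width: 0.0141
```

```bash
python3 g.py
```

```text
t 17.0 [0.5011 0.0704 0.1306] [-1.800e+02  2.000e-02 -9.317e+01] F [-2.45  3.2   1.68] T [0.776 0.718 0.302] w 0.0141 q [ -39.    5.   30.  111.   -3.   65. -102.]
```

Call:
send_rows(steps=[[[0,0,0],[0,0,-0.02],0.005],[[0,0,0],[0,0,-0.04],0.005],[[0,0,0],[0,0,-0.06],0.005],[[0,0,-0.0002],[0,0,-0.07],0.005],[[0,0,-0.0003],[0,0,-0.07],0.005]])

```text
time_s: 17.42
tool_pos: [0.5011, 0.0702, 0.1308]
tool_rot: [-180.0, 0.0, -89.1]
force: [-1.1, 3.3, 1.5]
grip_width: 0.0135
```

```bash
python3 g.py
```

```text
t 17.42 [0.5011 0.0702 0.1308] [-1.7999e+02  1.0000e-02 -8.9060e+01] F [-1.1   3.3   1.48] T [0.832 0.597 0.175] w 0.0135 q [-39.   5.  30. 111.  -3.  65. -98.]
```

Call:
send_rows(steps=[[[0,0,0],[0,0,-0.01],0.02],[[0,0,0],[0,0,-0.02],0.024],[[0,0,0],[0,0,-0.03],0.028],[[0,0,0],[0,0,-0.03],0.036],[[0,0,0],[0,0,-0.03],0.044]])

```text
time_s: 17.83
tool_pos: [0.5014, 0.0694, 0.1309]
tool_rot: [-180.0, -0.0, -87.4]
force: [0.3, 0.5, 0.6]
grip_width: 0.0345
```

Call:
send_rows(steps=[[[0,0,0],[0,0,0],0.05],[[0,0,0],[0,0,0],0.05],[[0,0,-0.01],[0,0,0],0.05],[[0,0,-0.03],[0,0,0],0.05],[[0,0,-0.06],[0,0,0],0.05]])

```text
time_s: 18.25
tool_pos: [0.4994, 0.0697, 0.19]
tool_rot: [179.7, -0.1, -87.4]
force: [0.0, 0.9, -0.1]
grip_width: 0.0496
```

Call:
send_rows(steps=[[[0,0.01,-0.03],[0,0,0],0.05],[[0,0.02,-0.06],[0,0,0],0.05],[[0,0.03,-0.08],[0,0,0],0.05],[[0,0.04,-0.1],[0,0,0],0.05],[[0,0.04,-0.1],[0,0,0],0.05]])

```text
time_s: 18.67
tool_pos: [0.4621, 0.0686, 0.2961]
tool_rot: [-179.6, 0.2, -87.4]
force: [0.6, -0.3, 0.1]
grip_width: 0.0497
```

```bash
python3 g.py; python3 pic.py side 170 80 140 130 4.2 s6.png; python3 pic.py wrist 0 0 512 384 1.5 w6.png; python3 pic.py top 0 0 512 384 1.5 t6.png
```

```text
t 18.67 [0.4621 0.0686 0.2961] [-179.58    0.2   -87.36] F [ 0.63 -0.27  0.07] T [-0.057  0.037 -0.053] w 0.0497 q [ -41.   -8.   27.  102.    3.   84. -102.]
```

View pics/s6.png

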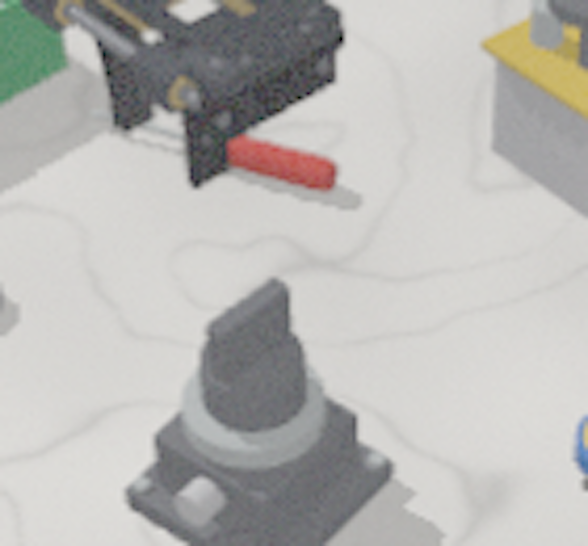

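View pics/w6.png

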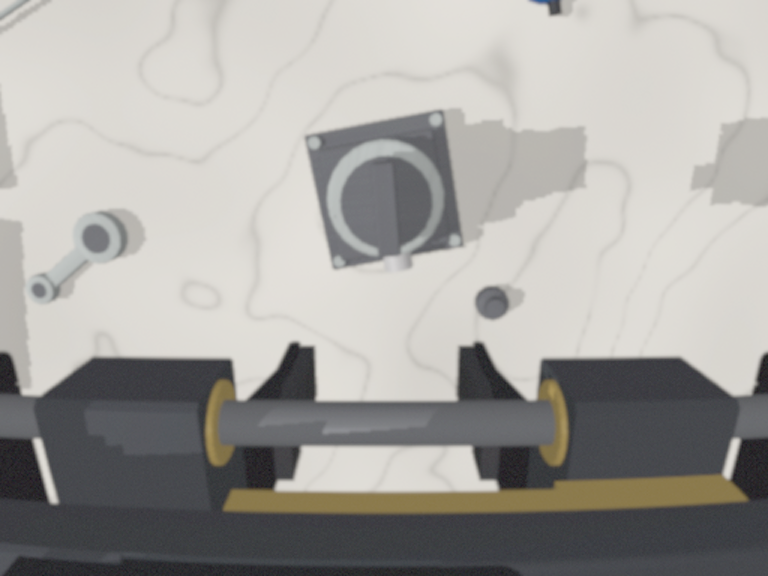

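View pics/t6.png

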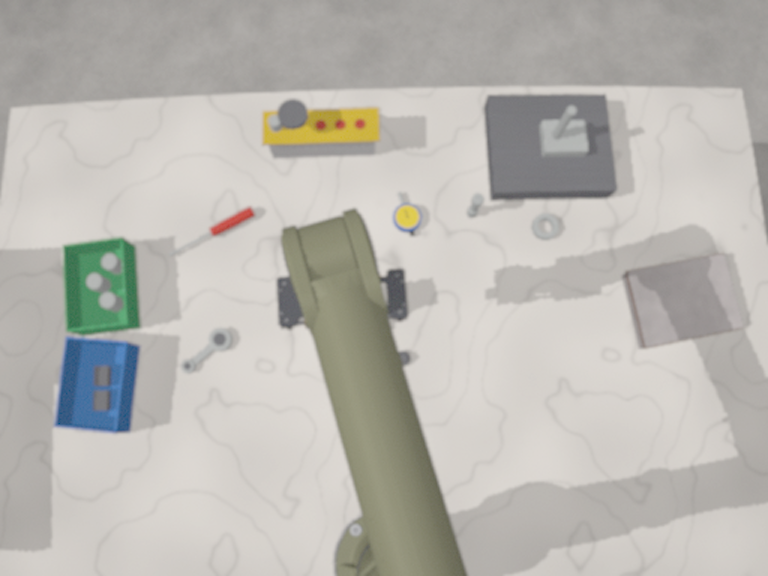

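Run:
```python
from h import *
from cell import env
c=env.read_camera("wrist"); cv2.imwrite("pics/w7.png",np.uint8(255*(cv2.resize(c["pixels"][90:185,210:310,::-1],None,fx=6,fy=6,interpolation=2)/255)**.4))
import pickle; pickle.dump(c,open("w7.pkl","wb"))
```

```text
(no output)
```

View pics/w7.png

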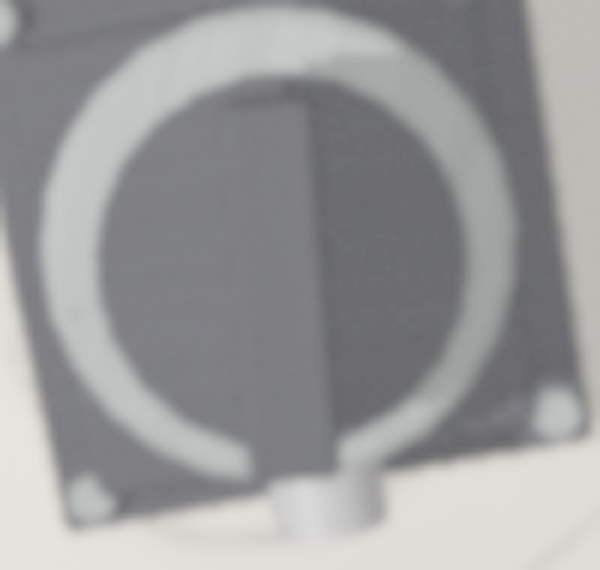

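```bash
python3 - <<'E'
import pickle
from h import *
c=pickle.load(open("w7.pkl","rb"))
P=[onz(c,210+u/6-.4,90+v/6-.4,.162) for u,v in[(250,470),(330,472),(308,104),(239,103)]]
print(np.round(P,4),np.mean(P,0)); d=(P[3]+P[2]-P[0]-P[1])/2; print(np.linalg.norm(d),np.degrees(np.arctan2(d[1],d[0])))
E
python3 g.py
```

```text
[[0.4761 0.0737 0.162 ]
 [0.4763 0.0618 0.162 ]
 [0.5294 0.0676 0.162 ]
 [0.5291 0.0774 0.162 ]] [0.50271619 0.07013191 0.162     ]
0.05330092828537103 5.155061901678356
t 18.87 [0.4609 0.0681 0.2901] [ 1.7995e+02 -2.0000e-02 -8.7390e+01] F [-0.64 -1.32  0.27] T [-0.063  0.128 -0.018] w 0.0499 q [ -41.   -7.   27.  103.    3.   84. -102.]
```

```bash
python3 -c "
from cell import env
print(env.sign_off())"
```

```text
the job is handed in; nothing more can be done
None
```

The cap is screwed home on the arbor and released, and I handed the job in at about 19 s.

- **Pick and set down:** I gripped the cap by its bar and set it on the arbor. It touched the thread ledges with the rim about 9 mm above seat.
- **Finding the start:** I turned it about 58° anticlockwise, pressing with roughly 2–5 N. It climbed the ledges, then came free and sank into the start, with the rim about 3 mm above seat. During that drop there was up to 4 N of side force, which I eased off by moving the cap about 1 mm.
- **Screwing home:** I turned it about 75° clockwise and it sank about 3 mm. Near the end the torque rose at about 0.035–0.04 N m per degree up to 0.30 N m, which matches the arbor's spring twist against its stop. I eased the torque back before opening the fingers.

**Last checks:**
- The side and wrist pictures show the cap upright on the arbor and clear of the gripper.
- The bar's yaw is 5.2°, against about 5.4° expected for a cap at its stop with the arbor untwisted.
- The other things on the bench look unmoved; the last top view hides the fixture and part of the thumb nut, but the wrist view shows both.
- I did not measure the final rim height on its own. It comes from the tool height, about 0.1306 m under light pressing against roughly 0.131 m expected at home.
- The camera estimates of the arbor axis differed by up to about 4 mm, so the final centring was done by feel.

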